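Show the blue-capped pin tube to the bench inspection camera

ROBOT

A 6-joint arm with a two-finger parallel gripper is mounted at the origin on the work surface. World frame = base frame: x ahead of the robot, y to its left, z up, the work surface at z = 0. Lengths are in m, angles in rad, forces in N, time in s.
With the tool pointing down it reaches from about 0.325 to 0.775 m from the base axis. Payload 5.5 kg.
Tool frame: the origin (TCP) lies between the finger pads; the fingertips stand 11 mm ahead of it and the grasp point (between the pads) lies 8 mm behind it; z points along the fingers, y is the direction in which the jaws open and shut (so a half turn about z gives the same grasp; the last joint's range is limited). The gripper opens to 85 mm and grips with 20 to 120 N. Pads are 22 mm wide; open, the fingers measure 114 mm over their backs; the gripper's body (76 mm by 85 mm) begins 54 mm behind the grasp point. The pads swing forward as they close: fully open they stand 13 mm farther back than shut.
Start: joints at [1.279, 0.091, 1.231, -0, 1.82, -0.057], TCP at [0.14, 0.584, 0.219] pointing down, gripper open.
Joint ranges: [-2.87, 2.87], [-0.86, 2.18], [0.17, 2.46], [-1.51, 4.65], [0.06, 2.69], [-2.65, 2.65]. Speed limits (rad/s): [2.57, 2.57, 3.01, 3.14, 3.14, 3.14].

INTERFACE

Orientations are given as a unit quaternion [w, x, y, z].
In Python, from cell import ctrl, grab_frame, calibration gives the robot as it stands.
- The arm moves only by the tool move_arm, never from a script. Its argument "deltas" is a list of rows, each an object with "dp": the shift along the tool's x, y, z in m, a list of three; "delta_rot": the turn, a rotation vector about the tool's x, y, z in degrees, a list of three. In form: [{"dp": [tx, ty, tz], "delta_rot": [wx, wy, wz]}, ...]. A call has 1 to 10 rows; each row is the pose to reach, as a shift and turn from the pose commanded when the call began, along the tool's axes at that moment; what a row does not reach only later rows make up. A row lasts 1/10 s, in which the tool goes at most 50 mm and 8.59 degrees, less where a joint would pass 70% of its speed; a pose out of reach is approached as far as the arm can. A call with a gripper value outside its range is refused whole. "grip" is the closure in counts, from 0 (fully open) to 255 (shut), set as the call begins (left out, the last holds). The fingers move at their own pace and stop on an object; "force" is the grip in N (left out, the last holds). Time passes only in rows, so rows that repeat a pose let the fingers close. It gives the time, the measured TCP pose, the force and the opening at its end, in the units of the state.
- ctrl.observe(): the state, without advancing time (a new reading comes with each control period).
- grab_frame(name): name is "scene" or "top"; returns the picture (480x640x3 uint8, blue, green, red); there is no depth.
- calibration(name): a dict with "vertical_fov" (degrees; the focal length in pixels is half the picture's height over the tangent of half this angle, whatever the lens; pixels are square), "cx", "cy" (the principal point, pixels), "R" (3x3) and "t" (3): a world point X has camera coordinates R X + t. Camera axes: x right, y down, z forward; pixel columns grow to the right and rows downward; lengths in m; the calibration is good to about 2 mm. A picture is of the moment at which its call begins. calibration takes no time and is no camera call.
- ctrl.hand_in(): hands the job in, once; it reports no verdict.
The state is a dict: "t": time; "joint_positions": joint angles; "qd": joint speeds; "joint_efforts": joint torques, N m; "position": TCP position; "eef_rot": TCP orientation; "ft_force": force on the tool from outside, world axes, zero at the start; "torque": the same for the moment, N m; "opening": finger opening in m.
Only numpy, scipy, OpenCV 4.12 (cv2) and the standard library are available. Lean on these libraries where they do the work, as an engineer would, in place of code of your own. Each camera call takes 0.05 s, during which the arm holds its last target.

TASK

Pull the blue-capped tube of inlay pins out of the wooden rack, carry it over the top of the standing straightedge, and hold it still and upright above the inspection camera, centred on the lit round window with its bottom about 1 cm above the glass. Neither the tube nor the gripper may touch the camera box, and everything else on the bench, the other tubes included, stays where it is. Finish while holding the tube there: do not put it down or let go.

Things in the scene. Friction and masses are not known exactly. Their poses are not given: they have to be found in the camera images.
- tube_blue: The blue-capped tube: clear round tube 24 mm in diameter with brass pins inside and a plain round blue plastic cap 28 mm in diameter and 20 mm high; 100 mm long overall, about 60 g. It stands upright in a hole of the rack, its lower 40 mm inside, so the cap spans 90 to 110 mm above the bench. Origin: centre of its underside (10 mm above the bench at the start); z runs up its axis to the cap (cap from 80 to 100 mm). This is the one to move. Which hole it is in varies.
- tube_yellow: Bystander, yellow-capped tube: clear round tube 24 mm in diameter with brass pins inside and a plain round yellow plastic cap 28 mm in diameter and 20 mm high; 100 mm long overall, about 60 g. It stands upright in a hole of the rack, its lower 40 mm inside, so the cap spans 90 to 110 mm above the bench. Origin: centre of its underside (10 mm above the bench at the start); z runs up its axis to the cap (cap from 80 to 100 mm).
- tube_red: Bystander, red-capped tube: clear round tube 24 mm in diameter with brass pins inside and a plain round red plastic cap 28 mm in diameter and 20 mm high; 100 mm long overall, about 60 g. It stands upright in a hole of the rack, its lower 40 mm inside, so the cap spans 90 to 110 mm above the bench. Origin: centre of its underside (10 mm above the bench at the start); z runs up its axis to the cap (cap from 80 to 100 mm).
- rack: Fixed light-wood block, 250 x 66 x 50 mm high, with a single row of four blind holes 28 mm in diameter and 40 mm deep along its x axis, at x = -90, -30, 30 and 90 mm (60 mm apart). Three hold tubes, one is empty. Origin: centre of its underside; x along the row, y across it, z up.
- viewer: Inspection camera that looks up: fixed grey box 150 (x) x 120 (y) mm, 45 mm high, with a black round bezel 68 mm in diameter raised 5 mm on its top and the lit window in the bezel. Origin: centre of its underside, z up; the window is centred on it.
- window (a point): Centre of the camera's lit round window (white disc 52 mm in diameter with a black lens spot in the middle, flush with the bezel), on the glass, 50 mm above the bench; z up.
- straightedge: Wooden straightedge standing on edge between rack and camera: board 460 mm long (x), 18 mm thick (y), 110 mm high, on two dark wooden feet 80 mm wide at x = -160 and 160 mm; above each foot a steel clamp with a brass knob on the top edge reaches 140 mm above the bench. It stands loose on the bench, 1.1 kg. Origin: centre of its underside; x along the board, z up.
- plane: Bystander: block plane 120 mm long (y), 50 mm wide, 46 mm high. Origin: centre of its underside.
- jar: Bystander: amber glass jar with black lid, 60 mm in diameter, 75 mm high. Origin: centre of its underside.
- tape: Bystander: green ring of tape lying flat, 90 mm in diameter, 25 mm high. Origin: centre of its underside.
- screwdriver: Bystander: screwdriver lying on the bench, under 40 mm high. Origin: on its underside.
Not all that is in view belongs to the job. Leave any orange look-alike of the viewer alone.

How it is judged:
By the outcome, as a careful person would: the job done as asked, in the order asked, and still so for the second after the job is handed in, while the arm keeps its last pose, push and grip.
It also fails if it takes over 48 s, if anything falls off the work surface, if the arm or the gripper's body presses on something with over 40 N, if the wrist force passes 120 N, or if a joint passes its speed limit or range.

## Working session

There is one attempt and no reset: what is moved stays moved. The work goes in short steps, Python scripts to look and compute and a tool call to move; the robot and the scene stay as the last step left them, time stands still between calls to the robot, and variables do not carry over. Pictures are saved under pics/ and viewed, and the job is handed in when it is done.

Besides the shell and the picture viewer there is one more tool, called in YAML: its name, and indented under it one key for each argument. move_arm: Moves the arm, as the interface text tells. Its arguments: {"type":"object","properties":{"deltas":{"type":"array","items":{"type":"object","properties":{"dp":{"type":"array","items":{"type":"number"}},"delta_rot":{"type":"array","items":{"type":"number"}}}}},"grip":{"type":"number"},"force":{"type":"number"}},"required":["deltas"]}

```bash
mkdir -p pics; ls; python3 - <<'E'
from cell import ctrl, grab_frame, calibration
import cv2
for n in("scene","top"):
    cv2.imwrite(f"pics/{n}0.png",grab_frame(n)); print(n,calibration(n))
print(ctrl.observe())
E
```

```text
pics
scene {'vertical_fov': 51.87713974364847, 'cx': 315.16051179968923, 'cy': 233.233622903703, 'R': array([[-0.70512923,  0.70898542, -0.01150822],
       [ 0.47491334,  0.46015397, -0.75014374],
       [-0.52654543, -0.53441369, -0.66117465]]), 't': array([ 0.44423225, -0.19206192,  1.44278005])}
top {'vertical_fov': 44.29841140536729, 'cx': 318.785339593326, 'cy': 237.64637002191117, 'R': array([[-0.02788855, -0.99953702, -0.01216439],
       [-0.99010868,  0.02929533, -0.13721004],
       [ 0.13750287,  0.00821748, -0.99046728]]), 't': array([-0.04614005,  0.55172654,  1.30372905])}
{'t': 0.1, 'joint_positions': array([ 1.27929460e+00,  9.18016506e-02,  1.23180215e+00, -1.57142117e-07,
        1.81976913e+00, -5.66930217e-02]), 'qd': array([-1.81081042e-05, -2.38998579e-03, -4.16094088e-03,  5.76198534e-04,
        8.83972258e-04, -1.47435645e-04]), 'joint_efforts': array([ 3.27056099e-03, -4.60219789e+01, -4.19216859e+01,  1.36353783e-04,
        1.06853846e-02, -3.11663382e-05]), 'position': array([0.139513  , 0.58327299, 0.2176324 ]), 'eef_rot': array([-1.54114345e-04,  1.17134797e-01,  9.93115626e-01, -8.76697197e-04]), 'ft_force': array([ 0.85934887, -0.1814236 , -0.6715841 ]), 'torque': array([-0.04167711,  0.04773754,  0.00584301]), 'opening': 0.08539926297972524}
```

View pics/scene0.png

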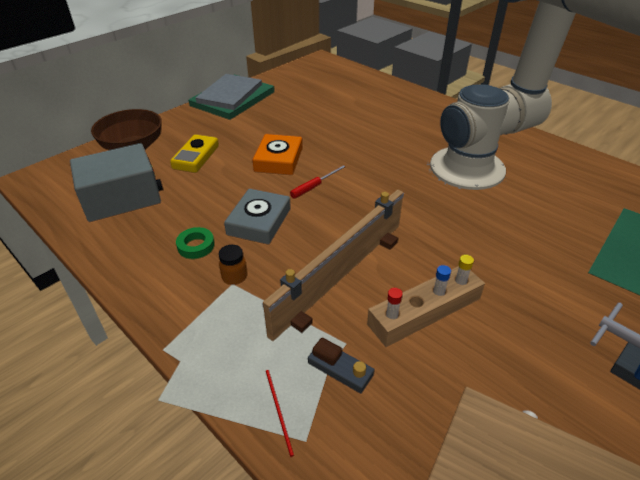

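View pics/top0.png

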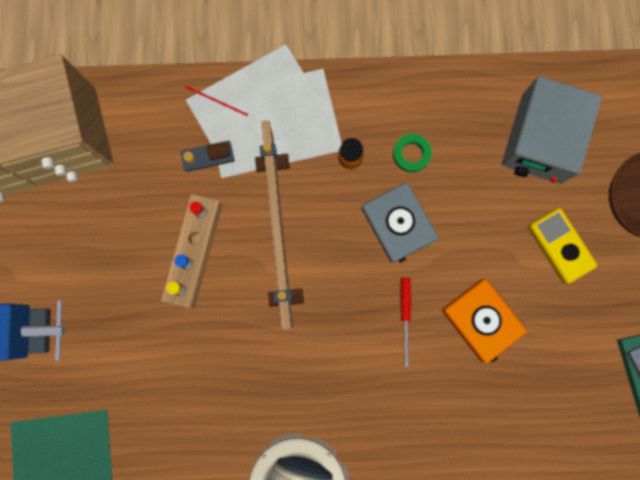

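In the top view, the caps are red (197,208), blue (181,261) and yellow (173,288), and the empty hole is at (194,238). The grey viewer's window is at (400,221) and the orange look-alike at (487,321). The straightedge board runs from (266,125) to (286,325).

Candidates for the tube are blue cap (181,261), yellow (173,288) and red (197,208), so I choose blue. The blue vise at (10,330) is not a tube. Candidates for the window are the grey box (400,221) and the orange box (487,321), so I choose grey.

```bash
cat > h.py <<'E'
import numpy as np, cv2
from cell import ctrl, grab_frame, calibration
def ray(n,p):
    c=calibration(n); f=240/np.tan(np.radians(c['vertical_fov']/2))
    d=np.array([(p[0]-c['cx'])/f,(p[1]-c['cy'])/f,1]); return -c['R'].T@c['t'], c['R'].T@d
def onz(n,p,z):
    o,d=ray(n,p); return o+d*(z-o[2])/d[2]
def proj(n,X):
    c=calibration(n); f=240/np.tan(np.radians(c['vertical_fov']/2)); q=c['R']@np.array(X)+c['t']; return np.array([f*q[0]/q[2]+c['cx'],f*q[1]/q[2]+c['cy']])
def tri(p1,p2,n1='scene',n2='top'):
    o1,d1=ray(n1,p1);o2,d2=ray(n2,p2)
    s=np.linalg.lstsq(np.c_[d1,-d2],o2-o1,rcond=None)[0]
    a,b=o1+s[0]*d1,o2+s[1]*d2; return (a+b)/2,np.linalg.norm(a-b)
def blob(img,lo,hi,roi):
    x0,y0,x1,y1=roi; h=cv2.cvtColor(img[y0:y1,x0:x1],cv2.COLOR_BGR2HSV)
    m=cv2.inRange(h,np.array(lo,np.uint8),np.array(hi,np.uint8))
    n,l,s,c=cv2.connectedComponentsWithStats(m)
    if n<2: return None
    i=1+np.argmax(s[1:,4]); return c[i]+[x0,y0],s[i,:5]+[x0,y0,0,0,0]
E
python3 - <<'E'
from h import *
S=cv2.imread('pics/scene0.png');T=cv2.imread('pics/top0.png')
cr=np.hstack([cv2.resize(T[180:320,140:240],None,fx=4,fy=4),cv2.resize(S[240:350,360:490],(400,560))[:, :]]); cv2.imwrite('pics/crop1.png',cr[:, :800])
cr=np.hstack([cv2.resize(T[170:270,350:450],None,fx=4,fy=4),cv2.resize(S[180:250,215:300],(400,400))]); cv2.imwrite('pics/crop2.png',cr)
for nm,lo,hi in(('blue',(100,150,60),(125,255,255)),('yel',(22,180,80),(34,255,255)),('red',(0,200,80),(6,255,255))):
    a=blob(S,lo,hi,(370,240,490,320));b=blob(T,lo,hi,(155,190,225,310)); print(nm,a,b)
    print(' tri',tri(a[0],b[0]),'top@.11',onz('top',b[0],.11), 'sc@.1',onz('scene',a[0],.102))
a=blob(S,(0,0,200),(179,60,255),(240,195,275,220));b=blob(T,(0,0,190),(179,60,255),(380,200,422,245));
print(a,b)
# window by bounding-box centre
for n,r in(('scene',a),('top',b)):
    x,y,w,h,_=r[1]; p=(x+(w-1)/2,y+(h-1)/2); print(n,p,w,h,onz(n,p,.05))
for p in((268,147),(282,295)): print('knob',onz('top',p,.14))
for p in((266,125),(286,325)): print('edge',onz('top',p,.11))
for p in((191,195),(219,202),(192,306),(163,300)): print('rack',onz('top',p,.05))
for p in((351,148),): print('jar',onz('top',p,.075))
for p in ((385,197),(291,275)): print('knob sc',onz('scene',p,.14))
E
```

```text
blue (array([443.02380952, 272.69642857]), array([437, 266,  14,  15, 168])) (array([181.08108108, 260.48648649]), array([175, 255,  13,  12, 111]))
 tri (array([0.50102359, 0.23561029, 0.10044531]), np.float64(0.0022382324899909113)) top@.11 [0.49941663 0.23423935 0.11      ] sc@.1 [0.50322218 0.2354284  0.102     ]
yel (array([465.69945355, 261.6284153 ]), array([459, 254,  15,  16, 183])) (array([173.14492754, 287.48550725]), array([167, 281,  14,  14, 138]))
 tri (array([0.44331854, 0.25176927, 0.10174721]), np.float64(0.0030060683053041285)) top@.11 [0.4420498  0.25096478 0.11      ] sc@.1 [0.44463553 0.2507344  0.102     ]
red (array([394.67213115, 295.19125683]), array([388, 288,  14,  16, 183])) (array([195.5412844, 207.3853211]), array([190, 202,  12,  12, 109]))
 tri (array([0.61668325, 0.20408297, 0.10184145]), np.float64(0.0023029495624310404)) top@.11 [0.6144085  0.20323585 0.11      ] sc@.1 [0.61753343 0.20326207 0.102     ]
(array([257.02459016, 206.16393443]), array([248, 201,  19,  11, 122])) (array([400.23676012, 220.31152648]), array([390, 210,  22,  22, 321]))
scene (np.float64(257.0), np.float64(206.0)) 19 11 [ 0.58320449 -0.25138692  0.05      ]
top (np.float64(400.5), np.float64(220.5)) 22 22 [ 0.58210923 -0.24773423  0.05      ]
knob [0.73571352 0.04075419 0.14      ]
knob [0.41820532 0.01678717 0.14      ]
edge [0.79511265 0.04715808 0.11      ]
edge [0.35621366 0.01175941 0.11      ]
rack [0.65536554 0.22684331 0.05      ]
rack [0.63714556 0.16287832 0.05      ]
rack [0.40337426 0.22413074 0.05      ]
rack [0.41849273 0.28893749 0.05      ]
jar [ 0.74708116 -0.14067721  0.075     ]
knob sc [0.42974448 0.02483937 0.14      ]
knob sc [0.74298757 0.05026659 0.14      ]
```

```bash
ls pics
```

```text
crop1.png
crop2.png
scene0.png
top0.png
```

View pics/crop1.png

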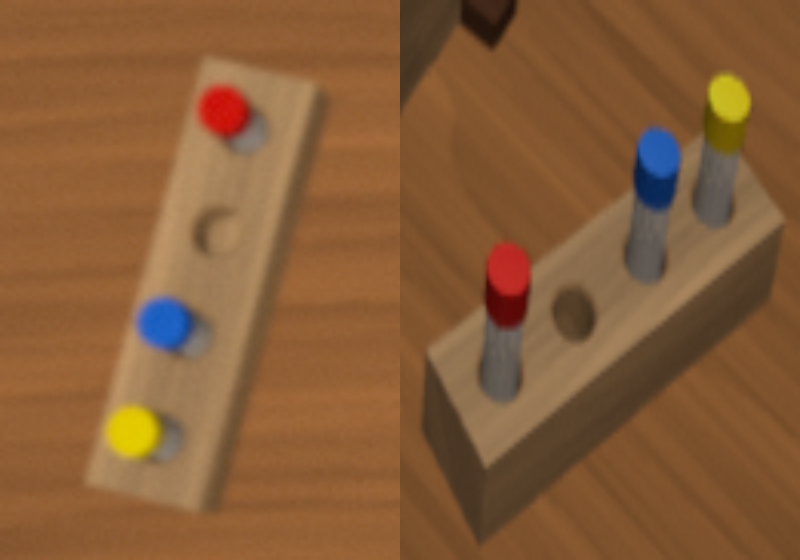

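View pics/crop2.png

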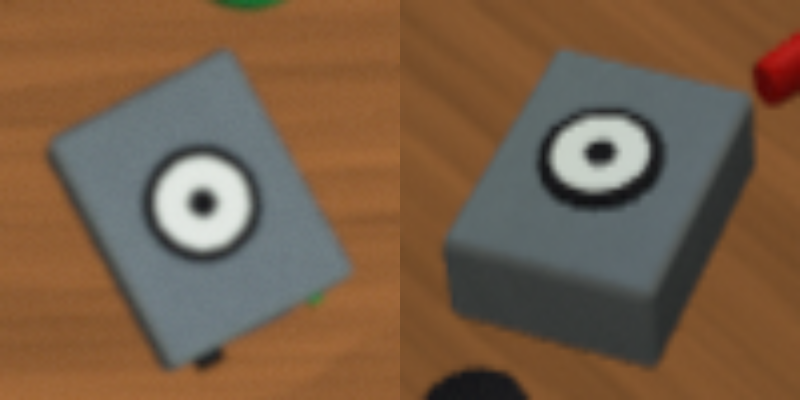

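The blue cap is confirmed in both views, second from the lower end and next to the empty hole. The heights check out: the triangulated cap is at 0.100 and the row spacing is 60 mm. Tube at (0.5005, 0.235), window at (0.5827, -0.2495). The jaws need a +2° turn about tool z to close across the row.

move_arm:
  deltas:
    - {"dp": [-0.01, -0.006, 0], "delta_rot": [0, 0, 0.2]}
    - {"dp": [-0.03, -0.018, 0], "delta_rot": [0, 0, 0.4]}
    - {"dp": [-0.06, -0.035, 0], "delta_rot": [0, 0, 0.6]}
    - {"dp": [-0.09, -0.053, 0], "delta_rot": [0, 0, 0.8]}
    - {"dp": [-0.12, -0.071, 0], "delta_rot": [0, 0, 1]}
    - {"dp": [-0.15, -0.088, 0], "delta_rot": [0, 0, 1.2]}
    - {"dp": [-0.18, -0.106, 0], "delta_rot": [0, 0, 1.4]}
    - {"dp": [-0.21, -0.124, 0], "delta_rot": [0, 0, 1.6]}
    - {"dp": [-0.24, -0.142, 0], "delta_rot": [0, 0, 1.8]}
    - {"dp": [-0.27, -0.159, 0], "delta_rot": [0, 0, 2]}
  grip: 0

```text
t: 1.1
position: [0.3662, 0.3641, 0.2186]
eef_rot: [0.0, 0.135, 0.991, -0.0]
ft_force: [0.4, 0.3, -0.8]
opening: 0.0855
```

move_arm:
  deltas:
    - {"dp": [-0.025, -0.014, 0], "delta_rot": [0, 0, 0]}
    - {"dp": [-0.05, -0.028, 0], "delta_rot": [0, 0, 0]}
    - {"dp": [-0.075, -0.041, 0], "delta_rot": [0, 0, 0]}
    - {"dp": [-0.1, -0.055, 0], "delta_rot": [0, 0, 0]}
    - {"dp": [-0.125, -0.069, 0], "delta_rot": [0, 0, 0]}
    - {"dp": [-0.145, -0.08, 0], "delta_rot": [0, 0, 0]}
    - {"dp": [-0.158, -0.087, 0], "delta_rot": [0, 0, 0]}
    - {"dp": [-0.165, -0.091, 0], "delta_rot": [0, 0, 0]}
    - {"dp": [-0.165, -0.091, 0], "delta_rot": [0, 0, 0]}
    - {"dp": [-0.165, -0.091, 0], "delta_rot": [0, 0, 0]}

```text
t: 2.1
position: [0.4996, 0.2349, 0.2187]
eef_rot: [-0.0, 0.134, 0.991, 0.0]
ft_force: [-0.3, 0.2, -0.3]
opening: 0.0857
```

```bash
cat >> h.py <<'E'
def delta(target):
    from scipy.spatial.transform import Rotation as R
    s=ctrl.observe(); q=s['eef_rot']; M=R.from_quat([*q[1:],q[0]]).as_matrix()
    print('t',s['t'],'pos',s['position'].round(4),'z',M[:,2].round(4),'y',M[:,1].round(4),'F',s['ft_force'].round(2),'open',s['opening'])
    print('dp',(M.T@(np.array(target)-s['position'])).round(4))
E
python3 - <<'E'
from h import *
delta((.5005,.235,.092))
S=grab_frame('scene');T=grab_frame('top'); cv2.imwrite('pics/c3.png',np.hstack([cv2.resize(S[190:340,350:500],(400,400)),cv2.resize(T[160:320,120:280],(400,400))]))
E
```

```text
t 2.1 pos [0.4996 0.2349 0.2187] z [-3.e-04  3.e-04 -1.e+00] y [2.66e-01 9.64e-01 2.00e-04] F [-0.29  0.25 -0.27] open 0.08569983326284675
dp [-0.0009  0.0003  0.1267]
```

View pics/c3.png

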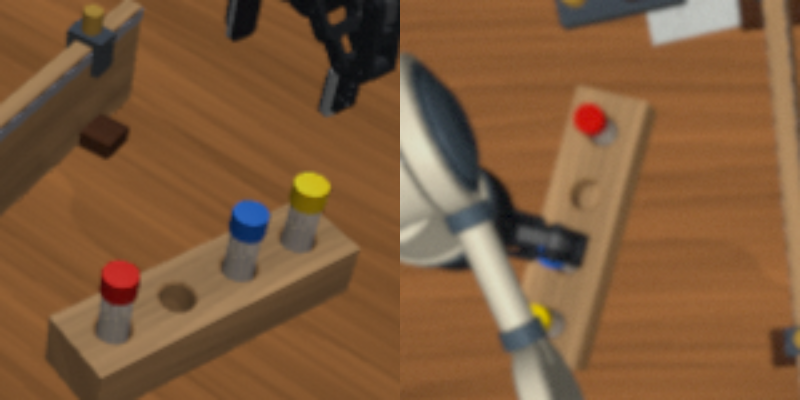

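The pictures show the open jaws above the blue cap with all tubes in place (blue cap at about (248,220) in the left crop). Descend.

move_arm:
  deltas:
    - {"dp": [-0.001, 0, 0.015], "delta_rot": [0, 0, 0]}
    - {"dp": [-0.001, 0, 0.035], "delta_rot": [0, 0, 0]}
    - {"dp": [-0.001, 0, 0.055], "delta_rot": [0, 0, 0]}
    - {"dp": [-0.001, 0, 0.075], "delta_rot": [0, 0, 0]}
    - {"dp": [-0.001, 0, 0.09], "delta_rot": [0, 0, 0]}
    - {"dp": [-0.001, 0, 0.105], "delta_rot": [0, 0, 0]}
    - {"dp": [-0.001, 0, 0.117], "delta_rot": [0, 0, 0]}
    - {"dp": [-0.001, 0, 0.127], "delta_rot": [0, 0, 0]}
    - {"dp": [-0.001, 0, 0.127], "delta_rot": [0, 0, 0]}
    - {"dp": [-0.001, 0, 0.127], "delta_rot": [0, 0, 0]}

```text
t: 3.2
position: [0.5011, 0.2342, 0.092]
eef_rot: [0.0, 0.134, 0.991, 0.0]
ft_force: [0.1, -0.1, 0.5]
opening: 0.0854
```

```bash
python3 - <<'E'
from h import *
delta((.5005,.235,.092))
S=grab_frame('scene'); cv2.imwrite('pics/c4.png',cv2.resize(S[200:330,360:500],(700,650)[:2])[:600])
E
```

```text
t 3.2 pos [0.5011 0.2342 0.092 ] z [ 4.e-04  2.e-04 -1.e+00] y [2.665e-01 9.638e-01 3.000e-04] F [ 0.12 -0.08  0.45] open 0.08541395561174943
dp [0.0008 0.0006 0.    ]
```

View pics/c4.png

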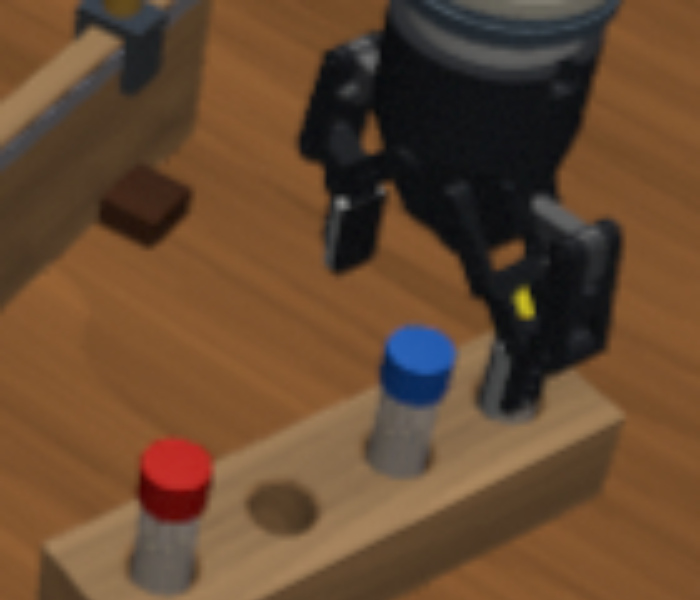

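```bash
python3 - <<'E'
from h import *
S=grab_frame('scene');T=grab_frame('top')
p=ctrl.observe()['position'];y=np.array([.2665,.9638,0])
for s in(-.0427,0,.0427):
  for z in (.094,.081):
    X=np.r_[p[:2],z]+s*y; a=proj('scene',X);b=proj('top',X);print(s,z,a,b)
    cv2.circle(S,tuple(int(v) for v in a.round()),1,(0,255,0),-1);cv2.circle(T,tuple(int(v) for v in b.round()),1,(0,255,0),-1)
cv2.imwrite('pics/c5.png',np.hstack([cv2.resize(S[210:310,400:500],(400,400)),cv2.resize(T[160:320,100:260],(400,400))]))
print(blob(S,(100,150,60),(125,255,255),(370,240,490,320)))
E
```

```text
-0.0427 0.094 [428.69030862 261.83706214] [201.7213697  264.93326648]
-0.0427 0.081 [427.81279612 266.27896588] [202.95973313 265.475117  ]
0 0.094 [442.42415128 274.76013416] [182.82371894 260.26372054]
0 0.081 [441.40402408 279.21526941] [184.24824897 260.85122547]
0.0427 0.094 [456.95593572 288.43404185] [163.98210704 255.60802162]
0.0427 0.081 [455.77792458 292.89653062] [165.59170045 256.24090937]
(array([443.10691824, 272.47169811]), array([437, 266,  14,  15, 159]))
```

View pics/c5.png

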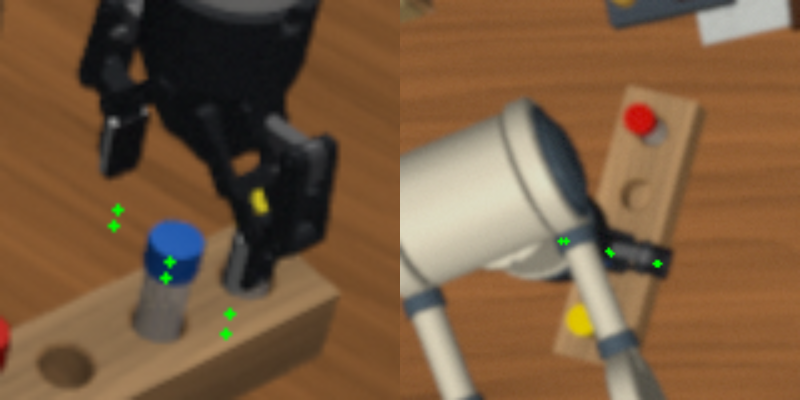

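The gripper looks higher in the scene view than the reported pose predicts, so I'll check this closely before closing.

```bash
python3 - <<'E'
from h import *
S=grab_frame('scene');T=grab_frame('top')
cv2.imwrite('pics/c6.png',np.hstack([cv2.resize(S[225:300,415:490],(600,600),interpolation=cv2.INTER_CUBIC)]))
cv2.imwrite('pics/c7.png',cv2.resize(S[130:310,370:610],(800,600),interpolation=cv2.INTER_CUBIC))
cv2.imwrite('pics/c8.png',cv2.resize(T[220:300,150:250],(750,600),interpolation=cv2.INTER_CUBIC))
E
```

```text
(no output)
```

View pics/c6.png

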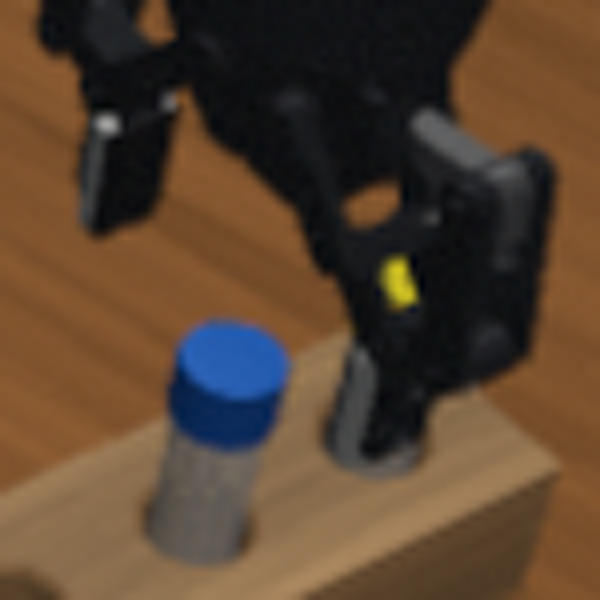

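View pics/c7.png

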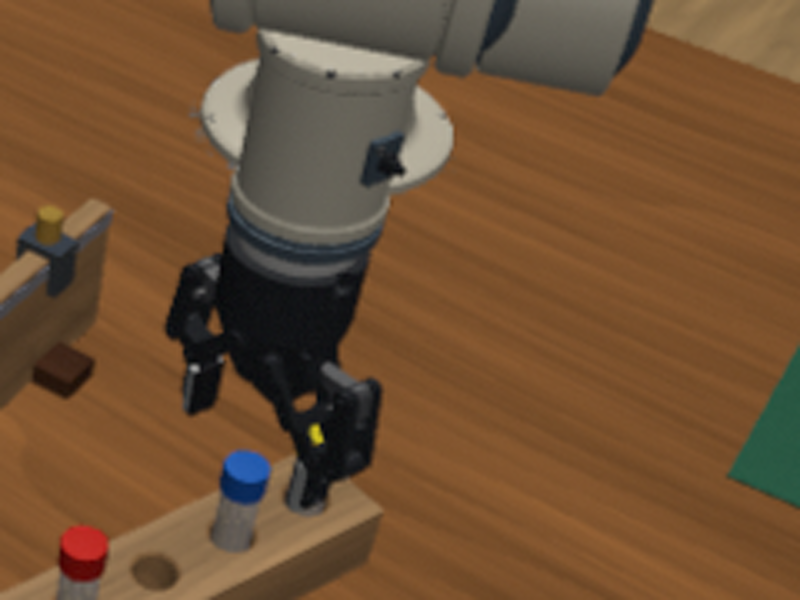

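View pics/c8.png

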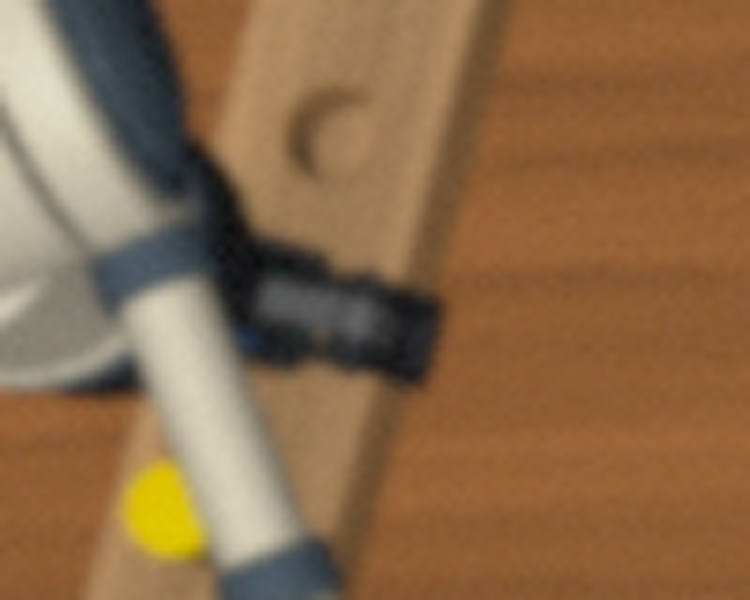

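move_arm:
  deltas:
    - {"dp": [0, 0, 0], "delta_rot": [0, 0, 0]}
    - {"dp": [0, 0, 0], "delta_rot": [0, 0, 0]}
    - {"dp": [0, 0, 0], "delta_rot": [0, 0, 0]}
    - {"dp": [0, 0, 0], "delta_rot": [0, 0, 0]}
    - {"dp": [0, 0, 0], "delta_rot": [0, 0, 0]}
    - {"dp": [0, 0, 0], "delta_rot": [0, 0, 0]}
  grip: 120
  force: 30

```text
t: 4.05
position: [0.5009, 0.2342, 0.0917]
eef_rot: [-0.0, 0.134, 0.991, 0.0]
ft_force: [0.6, 0.5, 0.5]
opening: 0.0455
```

```bash
python3 - <<'E'
from h import *
delta((.5005,.235,.092))
S=grab_frame('scene');T=grab_frame('top')
cv2.imwrite('pics/c9.png',np.hstack([cv2.resize(S[225:300,415:490],(400,400),interpolation=cv2.INTER_CUBIC),cv2.resize(T[220:300,150:230],(400,400),interpolation=cv2.INTER_CUBIC)]))
E
```

```text
t 4.05 pos [0.5009 0.2342 0.0917] z [-0.  0. -1.] y [0.2664 0.9639 0.    ] F [0.59 0.51 0.49] open 0.04547773805113219
dp [ 0.0006  0.0007 -0.0003]
```

View pics/c9.png

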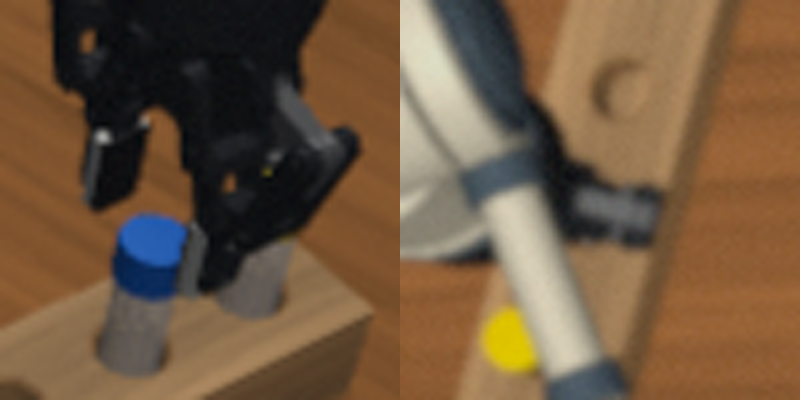

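The pads straddle the blue cap and are centred on it, but the tips look roughly 1 cm higher than nominal. I'll go 6 mm lower and then close.

move_arm:
  deltas:
    - {"dp": [0, 0, 0.002], "delta_rot": [0, 0, 0]}
    - {"dp": [0, 0, 0.004], "delta_rot": [0, 0, 0]}
    - {"dp": [0, 0, 0.006], "delta_rot": [0, 0, 0]}
    - {"dp": [0, 0, 0.006], "delta_rot": [0, 0, 0]}
    - {"dp": [0, 0, 0.006], "delta_rot": [0, 0, 0]}

```text
t: 4.65
position: [0.5009, 0.2341, 0.0855]
eef_rot: [-0.0, 0.134, 0.991, -0.0]
ft_force: [0.1, 0.5, 0.1]
opening: 0.0454
```

move_arm:
  deltas:
    - {"dp": [0, 0, 0], "delta_rot": [0, 0, 0]}
    - {"dp": [0, 0, 0], "delta_rot": [0, 0, 0]}
    - {"dp": [0, 0, 0], "delta_rot": [0, 0, 0]}
    - {"dp": [0, 0, 0], "delta_rot": [0, 0, 0]}
    - {"dp": [0, 0, 0], "delta_rot": [0, 0, 0]}
    - {"dp": [0, 0, 0], "delta_rot": [0, 0, 0]}
    - {"dp": [0, 0, 0], "delta_rot": [0, 0, 0]}
  grip: 255
  force: 40

```text
t: 5.35
position: [0.5011, 0.2343, 0.086]
eef_rot: [0.0, 0.134, 0.991, 0.0]
ft_force: [-0.4, 0.3, 2.3]
opening: 0.0259
```

```bash
python3 - <<'E'
from h import *
delta((.5005,.235,.092))
S=grab_frame('scene');T=grab_frame('top')
cv2.imwrite('pics/c10.png',np.hstack([cv2.resize(S[225:300,415:490],(400,400),interpolation=cv2.INTER_CUBIC),cv2.resize(T[220:300,150:230],(400,400),interpolation=cv2.INTER_CUBIC)]))
E
```

```text
t 5.35 pos [0.5011 0.2343 0.086 ] z [ 6.e-04  3.e-04 -1.e+00] y [2.664e-01 9.639e-01 4.000e-04] F [-0.36  0.33  2.34] open 0.02593518345161669
dp [ 0.0008  0.0006 -0.006 ]
```

View pics/c10.png

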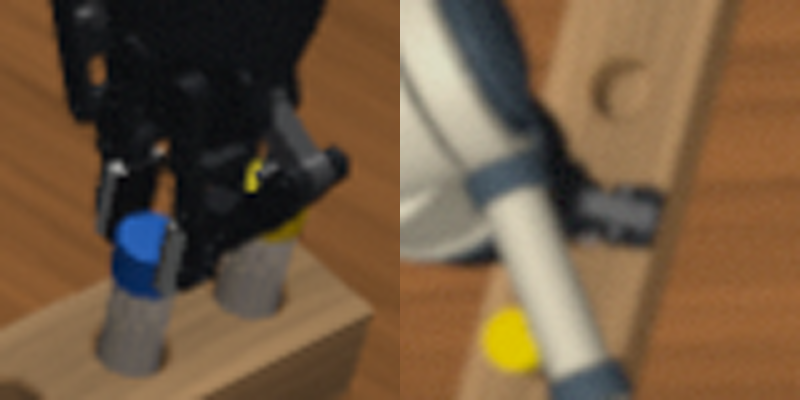

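The opening reads 25.9 mm, less than the 28 mm cap, and the pads seem to sit off-centre towards the yellow tube. I'll look closer before lifting.

```bash
python3 - <<'E'
from h import *
S=grab_frame('scene')
p=ctrl.observe()['position']; yv=np.array([.2664,.9639,0]); xv=np.array([-.9639,.2664,0])
I=cv2.resize(S[235:295,420:480],(600,600),interpolation=cv2.INTER_CUBIC)
for s in(-.014,.014):
  for e in(-.011,.011):
   for z in(.075,.113):
    a=proj('scene',np.r_[p[:2],z]+s*yv+e*xv); q=((a-[420,235]+.5)*10).round().astype(int); print(s,e,z,q)
    cv2.circle(I,tuple(int(v) for v in q),3,(0,255,0) if e<0 else (255,0,255),-1)
cv2.imwrite('pics/c11.png',I)
print(blob(S,(100,150,60),(125,255,255),(370,240,490,320)))
E
```

```text
-0.014 -0.011 0.075 [128 443]
-0.014 -0.011 0.113 [156 311]
-0.014 0.011 0.075 [211 403]
-0.014 0.011 0.113 [241 272]
0.014 -0.011 0.075 [219 531]
0.014 -0.011 0.113 [249 399]
0.014 0.011 0.075 [303 490]
0.014 0.011 0.113 [335 358]
(array([440.44354839, 271.58870968]), array([436, 264,  10,  17, 124]))
```

View pics/c11.png

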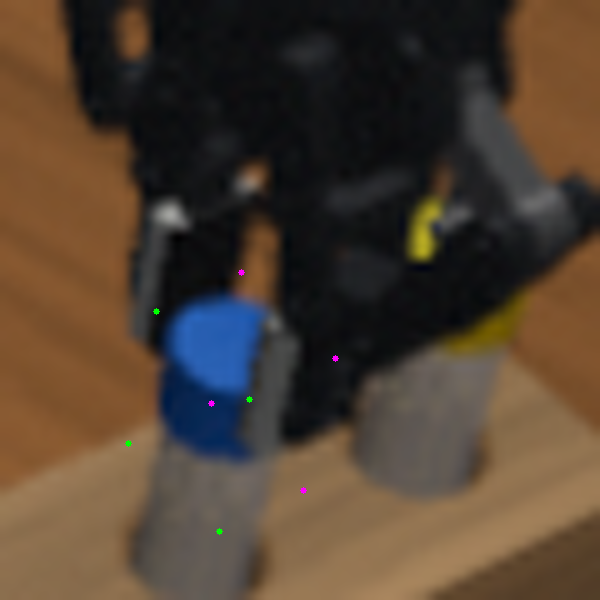

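All four pad corners fit one pure height offset: the pads sit about 25 mm higher than nominal and hold only the top 7 mm of the cap. Re-grasping 15 mm lower is safe whichever reading is right: nominal tips at 0.060 against the rack top at 0.050, and the gripper body at 0.133 against the cap top at 0.110.

move_arm:
  deltas:
    - {"dp": [0, 0, 0], "delta_rot": [0, 0, 0]}
    - {"dp": [0, 0, 0], "delta_rot": [0, 0, 0]}
    - {"dp": [0, 0, 0], "delta_rot": [0, 0, 0]}
    - {"dp": [0, 0, 0], "delta_rot": [0, 0, 0]}
    - {"dp": [0, 0, 0], "delta_rot": [0, 0, 0]}
  grip: 120

```text
t: 6.0
position: [0.5009, 0.2341, 0.0855]
eef_rot: [-0.0, 0.134, 0.991, -0.0]
ft_force: [0.3, -0.0, 0.2]
opening: 0.0452
```

move_arm:
  deltas:
    - {"dp": [0, 0, 0.003], "delta_rot": [0, 0, 0]}
    - {"dp": [0, 0, 0.006], "delta_rot": [0, 0, 0]}
    - {"dp": [0, 0, 0.009], "delta_rot": [0, 0, 0]}
    - {"dp": [0, 0, 0.012], "delta_rot": [0, 0, 0]}
    - {"dp": [0, 0, 0.015], "delta_rot": [0, 0, 0]}
    - {"dp": [0, 0, 0.015], "delta_rot": [0, 0, 0]}
    - {"dp": [0, 0, 0.015], "delta_rot": [0, 0, 0]}

```text
t: 6.7
position: [0.5009, 0.2341, 0.0706]
eef_rot: [-0.0, 0.134, 0.991, -0.0]
ft_force: [0.9, -0.8, 0.6]
opening: 0.0452
```

```bash
python3 - <<'E'
from h import *
delta((.5005,.235,.071))
S=grab_frame('scene');T=grab_frame('top')
I=cv2.resize(S[235:295,420:480],(400,400),interpolation=cv2.INTER_CUBIC)
cv2.imwrite('pics/c12.png',np.hstack([I,cv2.resize(T[220:300,150:230],(400,400),interpolation=cv2.INTER_CUBIC)]))
print(blob(S,(100,150,60),(125,255,255),(370,240,490,320)))
E
```

```text
t 6.7 pos [0.5009 0.2341 0.0706] z [-2.e-04 -1.e-04 -1.e+00] y [ 2.665e-01  9.638e-01 -1.000e-04] F [ 0.86 -0.82  0.62] open 0.04522019679750738
dp [ 0.0006  0.0007 -0.0004]
(array([442.51515152, 272.45454545]), array([436, 266,  14,  15, 165]))
```

View pics/c12.png

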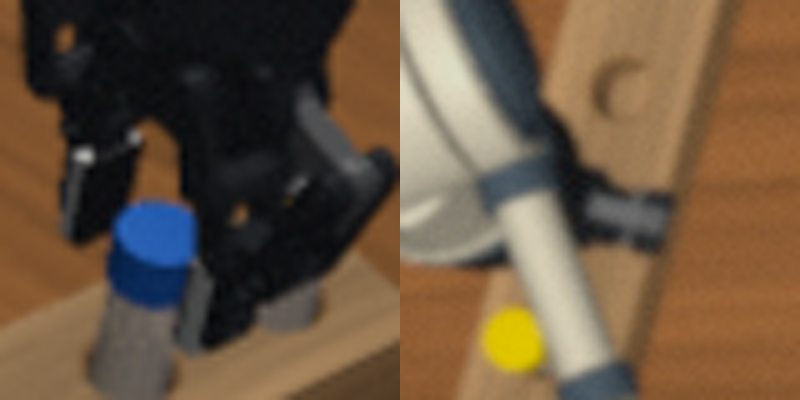

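The pads now overlap the whole cap height and are centred to within about 3 mm along the row. I'll nudge 2 mm and close.

move_arm:
  deltas:
    - {"dp": [-0.002, 0, 0], "delta_rot": [0, 0, 0]}
    - {"dp": [-0.002, 0, 0], "delta_rot": [0, 0, 0]}
    - {"dp": [-0.002, 0, 0], "delta_rot": [0, 0, 0]}
    - {"dp": [-0.002, 0, 0], "delta_rot": [0, 0, 0]}
    - {"dp": [-0.002, 0, 0], "delta_rot": [0, 0, 0]}
    - {"dp": [-0.002, 0, 0], "delta_rot": [0, 0, 0]}
    - {"dp": [-0.002, 0, 0], "delta_rot": [0, 0, 0]}
    - {"dp": [-0.002, 0, 0], "delta_rot": [0, 0, 0]}
  grip: 255
  force: 40

```text
t: 7.6
position: [0.5031, 0.2337, 0.0711]
eef_rot: [0.0, 0.134, 0.991, 0.0]
ft_force: [1.5, 0.1, 3.3]
opening: 0.0267
```

```bash
python3 - <<'E'
from h import *
delta((.5005,.235,.071))
S=grab_frame('scene');T=grab_frame('top')
I=cv2.resize(S[235:295,420:480],(400,400),interpolation=cv2.INTER_CUBIC)
cv2.imwrite('pics/c13.png',I)
print(blob(S,(100,150,60),(125,255,255),(370,240,490,320)))
E
```

```text
t 7.6 pos [0.5031 0.2337 0.0711] z [ 7.e-04  3.e-04 -1.e+00] y [2.665e-01 9.638e-01 4.000e-04] F [1.55 0.11 3.29] open 0.026713302393311968
dp [0.0028 0.0005 0.0001]
(array([440.31034483, 271.11206897]), array([436, 264,  10,  16, 116]))
```

View pics/c13.png

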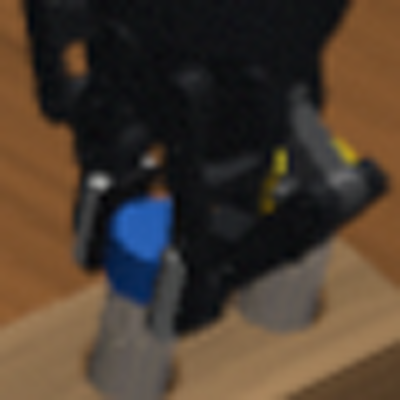

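Held at 26.7 mm. Lift straight up in two stages and check.

move_arm:
  deltas:
    - {"dp": [0, 0, -0.004], "delta_rot": [0, 0, 0]}
    - {"dp": [0, 0, -0.01], "delta_rot": [0, 0, 0]}
    - {"dp": [0, 0, -0.018], "delta_rot": [0, 0, 0]}
    - {"dp": [0, 0, -0.026], "delta_rot": [0, 0, 0]}
    - {"dp": [0, 0, -0.034], "delta_rot": [0, 0, 0]}
    - {"dp": [0, 0, -0.042], "delta_rot": [0, 0, 0]}
    - {"dp": [0, 0, -0.05], "delta_rot": [0, 0, 0]}
    - {"dp": [0, 0, -0.056], "delta_rot": [0, 0, 0]}
    - {"dp": [0, 0, -0.06], "delta_rot": [0, 0, 0]}
    - {"dp": [0, 0, -0.06], "delta_rot": [0, 0, 0]}

```text
t: 8.7
position: [0.5032, 0.2337, 0.1315]
eef_rot: [0.0, 0.134, 0.991, 0.0]
ft_force: [0.1, 1.2, -0.7]
opening: 0.0267
```

```bash
python3 - <<'E'
from h import *
delta((.503,.2337,.27))
S=grab_frame('scene');T=grab_frame('top')
I=cv2.resize(S[200:300,400:500],(400,400),interpolation=cv2.INTER_CUBIC)
cv2.imwrite('pics/c14.png',np.hstack([I,cv2.resize(T[180:320,110:250],(400,400),interpolation=cv2.INTER_CUBIC)]))
print(blob(S,(100,150,60),(125,255,255),(370,200,490,320)))
E
```

```text
t 8.7 pos [0.5032 0.2337 0.1315] z [ 1.1e-03  4.0e-04 -1.0e+00] y [2.665e-01 9.638e-01 7.000e-04] F [ 0.12  1.19 -0.68] open 0.026740953665649554
dp [ 0.      0.     -0.1385]
(array([445.176, 249.328]), array([441, 242,  10,  17, 125]))
```

View pics/c14.png

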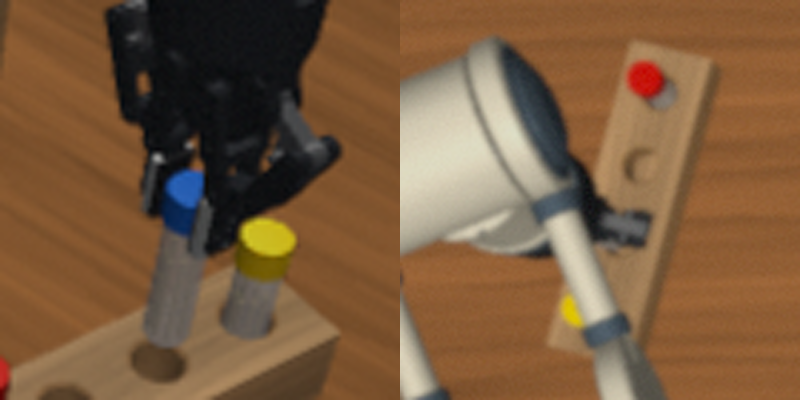

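The tube rises cleanly and upright (cap at about (445,249)), and yellow and red stay put. Lift to clear the board.

move_arm:
  deltas:
    - {"dp": [0, 0, -0.006], "delta_rot": [0, 0, 0]}
    - {"dp": [0, 0, -0.02], "delta_rot": [0, 0, 0]}
    - {"dp": [0, 0, -0.036], "delta_rot": [0, 0, 0]}
    - {"dp": [0, 0, -0.052], "delta_rot": [0, 0, 0]}
    - {"dp": [0, 0, -0.068], "delta_rot": [0, 0, 0]}
    - {"dp": [0, 0, -0.084], "delta_rot": [0, 0, 0]}
    - {"dp": [0, 0, -0.1], "delta_rot": [0, 0, 0]}
    - {"dp": [0, 0, -0.114], "delta_rot": [0, 0, 0]}
    - {"dp": [0, 0, -0.124], "delta_rot": [0, 0, 0]}
    - {"dp": [0, 0, -0.13], "delta_rot": [0, 0, 0]}

```text
t: 9.8
position: [0.5031, 0.2337, 0.2622]
eef_rot: [0.001, 0.134, 0.991, 0.0]
ft_force: [-0.9, -0.3, -1.0]
opening: 0.0266
```

move_arm:
  deltas:
    - {"dp": [-0.004, -0.008, 0], "delta_rot": [0, 0, 0]}
    - {"dp": [-0.01, -0.022, 0], "delta_rot": [0, 0, 0]}
    - {"dp": [-0.019, -0.04, 0], "delta_rot": [0, 0, 0]}
    - {"dp": [-0.028, -0.06, 0], "delta_rot": [0, 0, 0]}
    - {"dp": [-0.037, -0.08, 0], "delta_rot": [0, 0, 0]}
    - {"dp": [-0.047, -0.1, 0], "delta_rot": [0, 0, 0]}
    - {"dp": [-0.056, -0.12, 0], "delta_rot": [0, 0, 0]}
    - {"dp": [-0.066, -0.14, 0], "delta_rot": [0, 0, 0]}
    - {"dp": [-0.075, -0.16, 0], "delta_rot": [0, 0, 0]}
    - {"dp": [-0.084, -0.18, 0], "delta_rot": [0, 0, 0]}

```text
t: 10.8
position: [0.5354, 0.0355, 0.2596]
eef_rot: [-0.001, 0.135, 0.991, -0.0]
ft_force: [-0.3, 0.8, -0.4]
opening: 0.0266
```

```bash
python3 - <<'E'
from h import *
delta((.585,-.2505,.262))
print(ctrl.observe()['joint_positions'])
S=grab_frame('scene');T=grab_frame('top')
cv2.imwrite('pics/c15.png',np.hstack([cv2.resize(S,(400,300)),cv2.resize(T,(400,300))]))
E
```

```text
t 10.8 pos [0.5354 0.0355 0.2596] z [-1.9e-03 -4.0e-04 -1.0e+00] y [ 2.675e-01  9.636e-01 -9.000e-04] F [-0.3   0.83 -0.43] open 0.026642276184618258
dp [-0.1242 -0.2623 -0.0024]
[ 3.05598796e-03 -6.55478233e-02  1.31605062e+00 -4.55416318e-04
  1.89294392e+00 -1.29710955e+00]
```

View pics/c15.png

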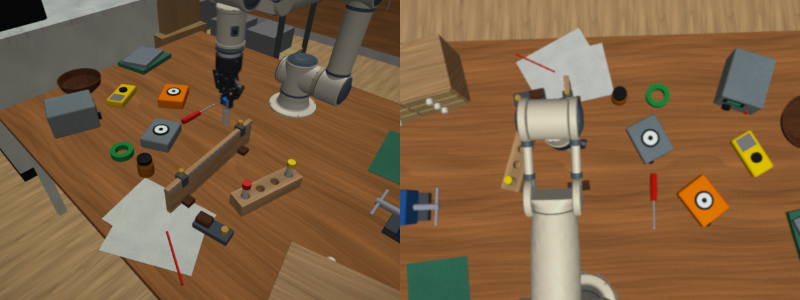

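Crossing mid-board, well above it. Continue to the window.

move_arm:
  deltas:
    - {"dp": [-0.009, -0.02, 0], "delta_rot": [0, 0, 0]}
    - {"dp": [-0.019, -0.04, 0], "delta_rot": [0, 0, 0]}
    - {"dp": [-0.028, -0.06, 0], "delta_rot": [0, 0, 0]}
    - {"dp": [-0.037, -0.08, 0], "delta_rot": [0, 0, 0]}
    - {"dp": [-0.047, -0.1, 0], "delta_rot": [0, 0, 0]}
    - {"dp": [-0.056, -0.12, 0], "delta_rot": [0, 0, 0]}
    - {"dp": [-0.066, -0.14, 0], "delta_rot": [0, 0, 0]}
    - {"dp": [-0.075, -0.16, 0], "delta_rot": [0, 0, 0]}
    - {"dp": [-0.084, -0.18, 0], "delta_rot": [0, 0, 0]}
    - {"dp": [-0.093, -0.2, 0], "delta_rot": [0, 0, 0]}

```text
t: 11.9
position: [0.5719, -0.1806, 0.2599]
eef_rot: [-0.001, 0.134, 0.991, 0.0]
ft_force: [0.3, -0.1, -0.4]
opening: 0.0266
```

move_arm:
  deltas:
    - {"dp": [-0.009, -0.018, 0], "delta_rot": [0, 0, 0]}
    - {"dp": [-0.016, -0.034, 0], "delta_rot": [0, 0, 0]}
    - {"dp": [-0.022, -0.047, 0], "delta_rot": [0, 0, 0]}
    - {"dp": [-0.027, -0.057, 0], "delta_rot": [0, 0, 0]}
    - {"dp": [-0.03, -0.063, 0], "delta_rot": [0, 0, 0]}
    - {"dp": [-0.031, -0.065, 0], "delta_rot": [0, 0, 0]}
    - {"dp": [-0.031, -0.065, 0], "delta_rot": [0, 0, 0]}
    - {"dp": [-0.031, -0.065, 0], "delta_rot": [0, 0, 0]}
    - {"dp": [-0.031, -0.065, 0], "delta_rot": [0, 0, 0]}

```text
t: 12.8
position: [0.5849, -0.2502, 0.2609]
eef_rot: [0.0, 0.134, 0.991, 0.0]
ft_force: [-0.6, 0.5, -0.4]
opening: 0.0266
```

```bash
python3 - <<'E'
from h import *
delta((.585,-.2505,.2))
S=grab_frame('scene');T=grab_frame('top')
cv2.imwrite('pics/s16.png',S)
cv2.imwrite('pics/c16.png',np.hstack([cv2.resize(S[120:260,200:340],(400,400),interpolation=cv2.INTER_CUBIC),cv2.resize(T[120:320,300:500],(400,400),interpolation=cv2.INTER_CUBIC)]))
E
```

```text
t 12.8 pos [ 0.5849 -0.2502  0.2609] z [ 3.e-04 -0.e+00 -1.e+00] y [0.2658 0.964  0.    ] F [-0.58  0.49 -0.36] open 0.026603722939405106
dp [-0.0002 -0.0003  0.0609]
```

View pics/c16.png

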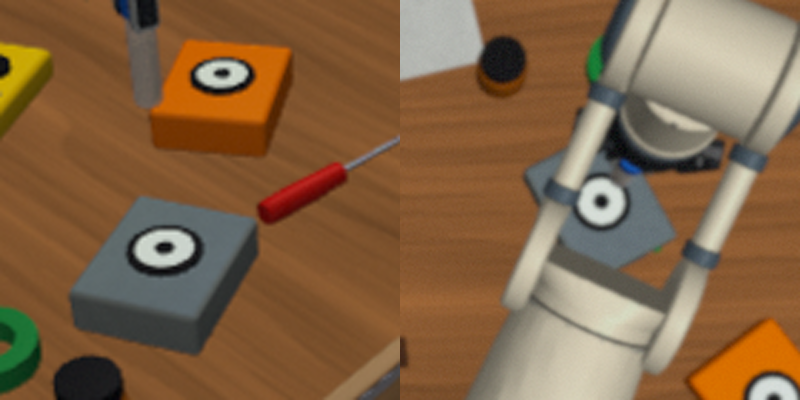

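move_arm:
  deltas:
    - {"dp": [0, 0, 0.006], "delta_rot": [0, 0, 0]}
    - {"dp": [0, 0, 0.02], "delta_rot": [0, 0, 0]}
    - {"dp": [0, 0, 0.036], "delta_rot": [0, 0, 0]}
    - {"dp": [0, 0, 0.052], "delta_rot": [0, 0, 0]}
    - {"dp": [0, 0, 0.068], "delta_rot": [0, 0, 0]}
    - {"dp": [0, 0, 0.084], "delta_rot": [0, 0, 0]}
    - {"dp": [0, 0, 0.098], "delta_rot": [0, 0, 0]}
    - {"dp": [0, 0, 0.11], "delta_rot": [0, 0, 0]}
    - {"dp": [0, 0, 0.115], "delta_rot": [0, 0, 0]}
    - {"dp": [0, 0, 0.115], "delta_rot": [0, 0, 0]}

```text
t: 13.9
position: [0.5845, -0.2506, 0.1447]
eef_rot: [-0.001, 0.134, 0.991, 0.0]
ft_force: [-1.1, -0.1, -1.2]
opening: 0.0267
```

```bash
python3 - <<'E'
from h import *
delta((.585,-.2505,.121))
S=grab_frame('scene');T=grab_frame('top')
cv2.imwrite('pics/s17.png',S);cv2.imwrite('pics/t17.png',T)
for z in(.08,.085,.185): print(z,proj('scene',(.5827,-.2495,z)),proj('top',(.5827,-.2495,z)))
cv2.imwrite('pics/c17.png',np.hstack([cv2.resize(S[150:230,220:300],(400,400),interpolation=cv2.INTER_CUBIC),cv2.resize(T[180:260,360:440],(400,400),interpolation=cv2.INTER_CUBIC)]))
E
```

```text
t 13.9 pos [ 0.5845 -0.2506  0.1447] z [-1.3e-03  6.0e-04 -1.0e+00] y [2.665e-01 9.638e-01 3.000e-04] F [-1.12 -0.09 -1.18] open 0.02667576995850917
dp [-0.0005  0.0002  0.0237]
0.08 [256.56300364 196.66578868] [402.98613329 217.9583474 ]
0.085 [256.37991249 195.0405709 ] [403.27984997 217.57148761]
0.185 [252.49645031 160.56882345] [409.66389735 209.16293819]
```

View pics/c17.png

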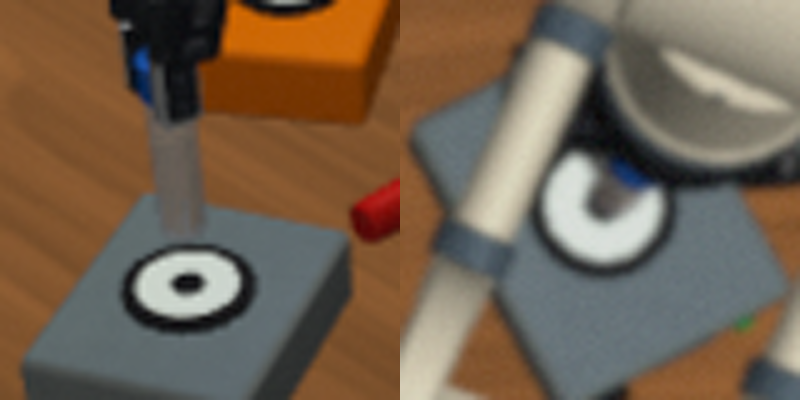

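The tube is upright over the window, with its bottom at about (256.4,196) against a predicted (256.4,195.4). Descend most of the remainder, then measure carefully.

move_arm:
  deltas:
    - {"dp": [0, 0, 0.004], "delta_rot": [0, 0, 0]}
    - {"dp": [0, 0, 0.009], "delta_rot": [0, 0, 0]}
    - {"dp": [0, 0, 0.014], "delta_rot": [0, 0, 0]}
    - {"dp": [0, 0, 0.018], "delta_rot": [0, 0, 0]}
    - {"dp": [0, 0, 0.02], "delta_rot": [0, 0, 0]}
    - {"dp": [0, 0, 0.02], "delta_rot": [0, 0, 0]}
    - {"dp": [0, 0, 0.02], "delta_rot": [0, 0, 0]}
    - {"dp": [0, 0, 0.02], "delta_rot": [0, 0, 0]}

```text
t: 14.8
position: [0.5849, -0.2508, 0.1261]
eef_rot: [0.0, 0.134, 0.991, -0.0]
ft_force: [0.5, -0.2, -0.2]
opening: 0.0265
```

```bash
python3 - <<'E'
from h import *
delta((.585,-.2505,.121))
S=grab_frame('scene');T=grab_frame('top')
cv2.imwrite('pics/s18.png',S);cv2.imwrite('pics/t18.png',T)
I=[cv2.resize(S[175:225,230:280],(400,400),interpolation=cv2.INTER_CUBIC),cv2.resize(T[195:245,375:425],(400,400),interpolation=cv2.INTER_CUBIC)]
# expected outline of tube rim at z=.064 & .164, centred on window
for k,(n,o) in enumerate((('scene',(230,175)),('top',(375,195)))):
  for z,r in((.064,.012),(.144,.012)):
    pts=[]
    for a in np.linspace(0,2*np.pi,24):
      q=(proj(n,(.5827+r*np.cos(a),-.2495+r*np.sin(a),z))-o+.5)*8; pts.append(q)
    cv2.polylines(I[k],[np.int32(pts)],True,(0,255,0),1)
cv2.imwrite('pics/c18.png',np.hstack(I))
cv2.imwrite('pics/c18b.png',np.hstack([cv2.resize(S[175:225,230:280],(400,400),interpolation=cv2.INTER_CUBIC),cv2.resize(T[195:245,375:425],(400,400),interpolation=cv2.INTER_CUBIC)]))
E
```

```text
t 14.8 pos [ 0.5849 -0.2508  0.1261] z [ 5.e-04 -3.e-04 -1.e+00] y [ 2.665e-01  9.638e-01 -1.000e-04] F [ 0.5  -0.18 -0.24] open 0.02651432182344661
dp [-0.      0.0003  0.0051]
```

View pics/c18.png

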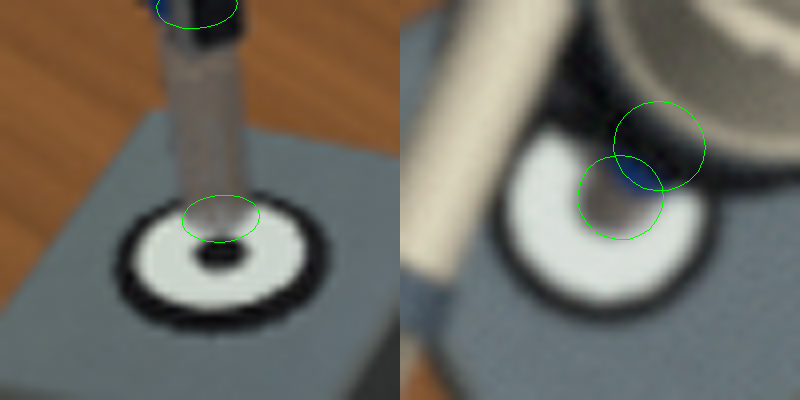

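View pics/c18b.png

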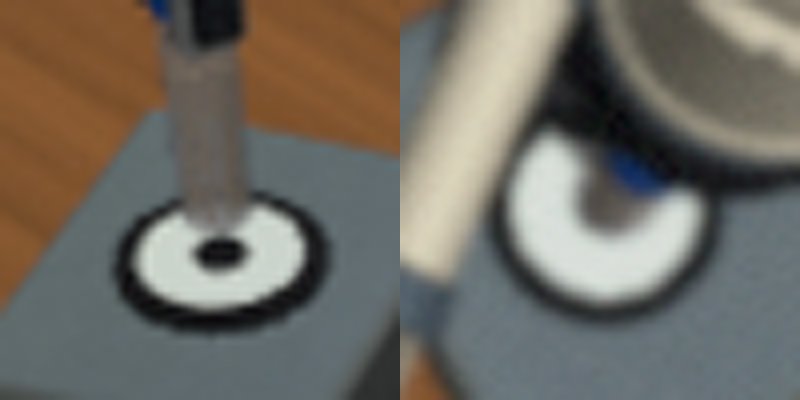

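```bash
python3 - <<'E'
from h import *
S=cv2.imread('pics/s18.png').astype(int);S0=cv2.imread('pics/scene0.png').astype(int)
T=cv2.imread('pics/t18.png').astype(int);T0=cv2.imread('pics/top0.png').astype(int)
D=np.abs(S-S0).sum(2); 
for r in range(180,208,2): print(r,D[r,246:266])
DT=np.abs(T-T0).sum(2)
print('top');
for r in range(208,230): print(r,DT[r,390:416])
for z in(.06,.065,.09): 
  print(z,proj('scene',(.5827,-.2495,z)),proj('top',(.5827,-.2495,z)))
E
```

```text
180 [  4   4   7  28  64  74  88  91 114 170 154 126 114  79  19   3   2   8
   7   5]
182 [ 2  4  7 13 53 71 77 79 74 77 76 75 68 50 14  3  2  0  9  5]
184 [ 5  6  4 11 42 72 77 77 80 73 72 70 69 54 19  6  1  4  5  6]
186 [ 3  3  7  1 28 72 74 75 77 77 75 73 71 61 31  5  2  1  6  3]
188 [ 3  2  8  7 14 46 57 64 70 74 77 72 69 67 39  3  6  4  2  4]
190 [ 3  4  8  5  5 30 36 40 40 35 20 15 22 28 23  2  1  2  4  5]
192 [ 6  6  5  3  5 28 29 36 37 38 33 32 56 49 38  5  6  5  7  9]
194 [ 2  2  3  0  2 18 29 42 36 45 38 32 47 56 49 13  2  9  4  9]
196 [ 2  6  9  7  3  3 28 40 40 37 35 28 46 53 45 20  4  6  5  7]
198 [ 1  8  8  4  8  1 22 30 32 32 27 23 32 36 30 15  5  4  4  5]
200 [  2   3   3   6   7  18  50  42  17  72  84  70  83 105 101  79  21   4
   2   2]
202 [  6   3  10   2   3   8  47 191 225 244 285 247 254 248 165  53   7  11
  13   6]
204 [  6   8   8  11  11   8  10  10  12  69 105 116  74   8  10   8  10   6
   7   6]
206 [ 1  3  7 14  9 11 10  6  6  2  3  4  7 10  2  7 10 10  9  7]
top
208 [ 84  28  63  80  70  64  98 156 185 231 258 234 194 128  27  36  97 108
  99  78  4
[... 1681 characters left out ...]
8   5]
224 [31 33 29 27 23 26 27 30 29  8  4 15 49 80 80 65 36 29 24 25 35 26 15 17
 17 27]
225 [28 39 24 24 31 21 27 29 32 28 38 48 49 52 47 24 33 26 27 36 32 31  8  8
 18 18]
226 [29 37 35 27 24 19 23 27 27 22 26 24 31 35 25 26 25 27 27 40 33 17 15 18
 12 17]
227 [14 25 36 32 27 24 27 27 25 27 22 21 27 26 20 23 23 24 35 34 15 16 15 16
 24 20]
228 [ 6 20 32 37 36 24 29 20 29 21 23 28 23 30 29 33 27 36 31 17 20 21 15 13
 11 16]
229 [ 7 11 24 29 35 42 38 28 22 22 29 29 28 32 22 37 42 38 35 19 33 18 13 18
 22 24]
0.06 [257.28552336 203.07927135] [401.83326615 219.47681049]
0.065 [257.10635423 201.48886761] [402.11823261 219.10147577]
0.09 [256.19582071 193.406471  ] [403.57581718 217.18166361]
```

Tube is centred to within about 1–1.5 mm (slightly +x), and the bottom is at about 0.065. Apply the final small correction: 1 mm in tool x and 5 mm down.

move_arm:
  deltas:
    - {"dp": [0.0005, 0, 0.002], "delta_rot": [0, 0, 0]}
    - {"dp": [0.001, 0, 0.004], "delta_rot": [0, 0, 0]}
    - {"dp": [0.001, 0, 0.005], "delta_rot": [0, 0, 0]}
    - {"dp": [0.001, 0, 0.005], "delta_rot": [0, 0, 0]}
    - {"dp": [0.001, 0, 0.005], "delta_rot": [0, 0, 0]}
    - {"dp": [0.001, 0, 0.005], "delta_rot": [0, 0, 0]}
    - {"dp": [0.001, 0, 0.005], "delta_rot": [0, 0, 0]}
    - {"dp": [0.001, 0, 0.005], "delta_rot": [0, 0, 0]}
    - {"dp": [0.001, 0, 0.005], "delta_rot": [0, 0, 0]}

```text
t: 15.8
position: [0.5839, -0.2505, 0.1207]
eef_rot: [0.0, 0.134, 0.991, -0.0]
ft_force: [0.7, 0.8, -0.5]
opening: 0.0267
```

```bash
python3 - <<'E'
from h import *
delta((.584,-.2505,.121)); print(ctrl.observe()['qd'].round(4))
S=grab_frame('scene');T=grab_frame('top')
S0=cv2.imread('pics/scene0.png').astype(int)
D=np.abs(S.astype(int)-S0).sum(2)
for r in (184,192,196,202,204,205,206,207): print(r,D[r,248:264])
for z in(.06,.065,.09): print(z,proj('scene',(.5827,-.2495,z)))
print('yel',blob(S,(22,180,80),(34,255,255),(370,240,490,320))[0],'red',blob(S,(0,200,80),(6,255,255),(370,240,490,320))[0])
cv2.imwrite('pics/c19a.png',S)
cv2.imwrite('pics/c19.png',np.hstack([cv2.resize(S[130:230,220:320],(400,400),interpolation=cv2.INTER_CUBIC),cv2.resize(T[195:245,375:425],(400,400),interpolation=cv2.INTER_CUBIC)]))
E
```

```text
t 15.8 pos [ 0.5839 -0.2505  0.1207] z [ 1.e-04 -1.e-04 -1.e+00] y [ 2.665e-01  9.638e-01 -1.000e-04] F [ 0.67  0.84 -0.51] open 0.02669015148153926
dp [-0.0002 -0.     -0.0003]
[-0.0008  0.     -0.0006 -0.0014  0.0011 -0.0006]
184 [ 4  3 25 69 74 76 76 78 77 72 71 68 39 10  1  4]
192 [ 5  3  5  3 24 36 41 38 33 23 48 45 48 21  5  3]
196 [ 7  6  3  2 25 33 41 41 35 32 38 52 49 30  5  7]
202 [ 10   5   3   7  44 203 292 291 289 278 256 340 325 250 104   9]
204 [  9   8  11   6   8  65 142 201 191 109  97 153 174  80   7   8]
205 [  6   8   9   9  11   6   6  14 142 150 135  61   7   9   8   9]
206 [ 5 10  8  9  9  6  4  2  9  9  2  6  2  7 10  9]
207 [ 8  9  6  8 13  8  3  1  5  4  4 10  7  7  8  7]
0.06 [257.28552336 203.07927135]
0.065 [257.10635423 201.48886761]
0.09 [256.19582071 193.406471  ]
yel [465.69945355 261.6284153 ] red [394.54395604 295.25274725]
```

View pics/c19.png

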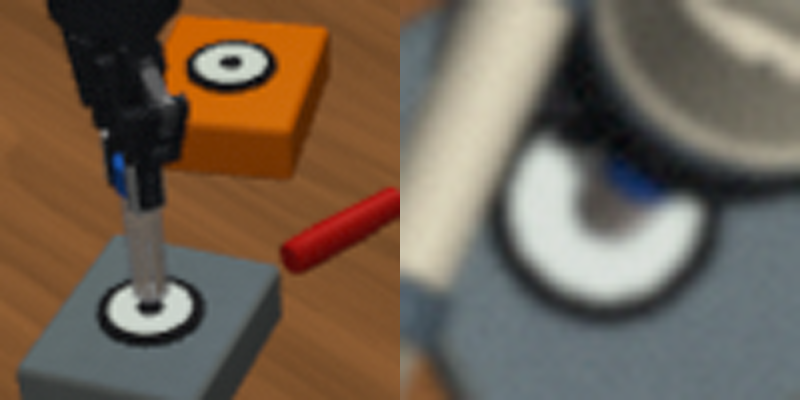

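View pics/c19a.png

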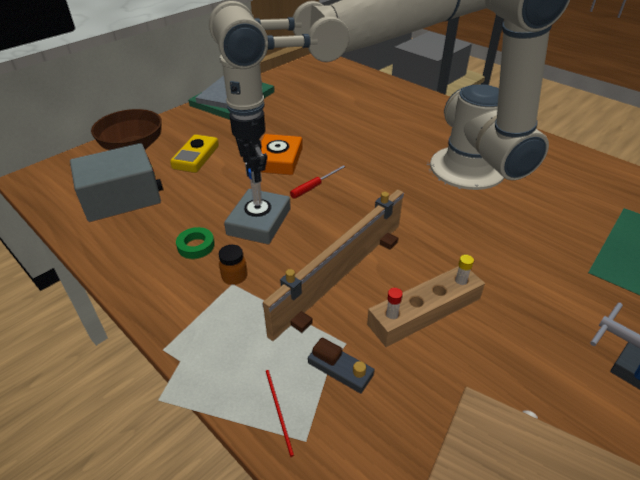

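The tube is upright and centred: axis column 257.1 against a predicted 257.2. The bottom is at about 0.060–0.062, and red and yellow have not moved. Handing in.

```bash
python3 -c "
from cell import ctrl
print(ctrl.hand_in())"
```

```text
the job is handed in; nothing more can be done
None
```

I pulled the blue-capped tube from the rack, carried it over the middle of the straightedge with about 9 cm to spare, and handed in while holding it over the grey camera's window. The hand-in gave no verdict.

- **Position:** In the scene view, the tube's axis is within about 0.1 px (well under 1 mm) of the window's centre. The top view was partly hidden by the arm and suggested 1–2 mm in x, so I corrected 1 mm.
- **Height:** The arm's position puts the tube's bottom at 0.060 m, and the image puts it at about 0.062 m. That is 10–12 mm above the glass.
- **Steadiness:** The tool axis was vertical, the arm was still, and the gripper held at a steady 26.7 mm opening. The wrist force stayed under about 4 N in every reading.
- **Rest of the bench:** The red and yellow caps are within 0.2 px of where they started. The straightedge and the other items look unmoved by eye.
- **Checks that disagreed:**
    - At the rack, the finger pads looked about 25 mm higher in the picture than the arm's position implied. My first grip held only the top of the cap, so I opened, went 15 mm lower and gripped again before lifting.
    - The opening also read about 1 mm under the cap's 28 mm diameter, but the grip did not slip.

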